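Clamp a gauge pin in a hinged jig and hold the lid shut with the locking pin

ROBOT

A 6-joint arm with a two-finger parallel gripper is mounted at the origin on a cart in front of the work surface, level with it; the furniture and walls round the work are solid. World frame = base frame: x ahead of the robot, y to its left, z up, the work surface at z = 0. Lengths are in m, angles in rad, forces in N, time in s.
With the tool pointing down it reaches from about 0.25 to 0.725 m from the base axis. Payload 4 kg.
Tool frame: the origin (TCP) lies midway between the tips of the shut fingers; the grasp point (between the pads) lies 19 mm behind it; z points along the fingers, y is the line along which they close (so a half turn about z gives the same grasp; the last joint's range is limited). The gripper opens to 85 mm and grips with 20 to 120 N. Pads are 22 mm wide; open, the fingers measure 114 mm over their backs; the gripper's body (76 mm by 85 mm) begins 54 mm behind the grasp point. The pads swing forward as they close: fully open they stand 13 mm farther back than shut.
Start: joints at [-1.234, 0.241, 0.005, 1.335, 0, 1.571], TCP at [0.165, -0.472, 0.231] pointing down, gripper open.
Joint ranges: [-2.72, 2.72], [-1.05, 1.87], [-1.09, 1.28], [-1.99, 2.15], [-1.42, 1.44], [-3.14, 3.14]. Speed limits (rad/s): [2.79, 2.79, 3.14, 3.14, 3.14, 3.14].

INTERFACE

Orientations are given as a unit quaternion [x, y, z, w].
In Python, from workcell import status, camera, get_calibration, ticket gives the robot as it stands.
- The arm moves only by the shell command python3 -m creep 'ROWS' [OPENING]. ROWS is JSON, a list of rows, each a list of 6 numbers: the shift along the world's x, y, z in cm, then the turn, a rotation vector about the world's x, y, z in degrees. A call has 1 to 8 rows; each row shifts and turns the commanded pose from where the row before left it; what a row does not reach is not made up. A row lasts 1/10 s, in which the tool goes at most 50 mm and 8.59 degrees, less where a joint would pass 70% of its speed; a pose out of reach is approached as far as the arm can. A call is refused whole if a number of a shift passes 5 or a number of a turn 8.59, either way. A call with a gripper value outside its range is refused whole. OPENING is the opening, from -1 (shut) to 1 (fully open), so that 0 is half open, set as the call begins (- or left out, the last holds). The fingers move at their own pace and stop on an object; the grip force is fixed at half the most. Time passes only in rows, so rows that do not move let the fingers close. It gives the time, the measured TCP pose, the force, the opening and the grip force at its end, in the units of the state.
- status.get_obs(): the state, without advancing time (a new reading comes with each control period).
- camera(name): name is "scene" or "top" or "wrist"; returns the picture (480x640x3 uint8, red, green, blue); there is no depth.
- get_calibration(name): a dict with "fx", "fy", "cx", "cy" (pixels), "rvec" (rotation vector, rad) and "tvec" (3), from world to camera coordinates, as OpenCV has them; the wrist camera has in their place "tool_from_camera" (4x4, takes a point from camera to tool coordinates, whose origin is the TCP and whose axes are the flange's). Camera axes: x right, y down, z forward; pixel columns grow to the right and rows downward; lengths in m; the calibration is good to about 2 mm. A picture is of the moment at which its call begins: read the wrist's pose just before it. get_calibration takes no time and is no camera call.
- ticket.job_done(): hands the job in; it is judged then, once.
The state is a dict: "clock": time; "joint_pos": joint angles; "joint_vel": joint speeds; "tau": joint torques, N m; "eef_pos": TCP position; "tool_rot": TCP orientation; "ft_force": force on the tool from outside, world axes, zero at the start; "ft_torque": the same for the moment, N m; "grip_width": finger opening in m; "grasp_force": force on a finger pad.
Only numpy, scipy, OpenCV 4.12 (cv2) and the standard library are available. Lean on these libraries where they do the work, as an engineer would, in place of code of your own. Each camera call takes 0.05 s, during which the arm holds its last target. There are 200 camera calls.

TASK

Lay the thicker of the two plain gauge pins lengthwise in the groove of the open jig and let go of it, swing the blue lid down over it, then take the red-handled locking pin from its stand and push it straight down through the hole in the lid into the hole below, until its collar presses the lid fully shut against its springs. Finish while still holding the locking pin pushed down with the lid pressed shut; do not let go or ease off. Leave the thinner gauge pin where it lies.

Things in the scene. Friction and masses are not known exactly. Their poses are not given: they have to be found in the camera images.
- jig: Clamshell jig; aluminium base 136 x 90 x 10 mm fixed to the worktop. Origin: centre of its underside. x runs from the locking boss (26 x 70 mm block, 43 mm high, at x = -54) to the hinge (axis along y at x = +50, z = 43; posts at y = +-31 to 43 mm); z up. Between them two white saddles (x = +-20 to +-32, 52 mm wide, tops at z = 38) carry the groove along x; boss and hinge leave it 82 mm.
- jig_nest (a point): Centre of the groove, on its floor, 26 mm above the worktop; axes as the jig's. The groove runs along x in both saddles: floor 18 mm wide, sides upright for 6 mm, then flared 45 degrees to about 30 mm. The 40 mm gap between the saddles is free for fingers, open at both sides, its floor 10 mm above the worktop.
- jig_hole (a point): Centre of the mouth of the round 13 mm hole in the top of the jig's locking boss, 43 mm above the worktop; vertical, 33 mm deep, slightly chamfered.
- jig_lid (a joint): Angle of the blue lid, rad: 0 fully shut, 1.57 upright, 2.0 its stop; starts at 1.75 to 1.95, leaning away from the boss. Plate 110 x 70 x 10 mm, 6 to 116 mm from the hinge axis, 0.15 kg; shut, its underside is at z = 43 mm. Stays open by friction, falls by itself below about 0.9. Springs hold it ajar at 0.05 to 0.08; shutting it at its hole takes about 6 N; let go, it springs up again.
- lid_hole (a point): Centre of the round 14 mm hole through the lid, at its outer face (the face on top when shut), 104 mm from the hinge axis; with the lid shut it lies 10 mm above jig_hole. Axes are the lid's: -x from the hinge to the free end, z out of the outer face.
- lid_edge (a point): Middle of the lid's free end edge, at its outer face, 116 mm from the hinge axis; axes as the lid's. With the lid open the outer face looks away from the boss.
- thick_gauge: Plain steel gauge pin, the thicker one: 14 mm thick, 70 mm long, 0.05 kg, lying flat. Origin: middle of its underside; its length runs along its y axis (either end alike), z up.
- thin_gauge: Plain steel gauge pin, the thinner one: 10 mm thick, 70 mm long, lying flat; not to be disturbed. Origin: middle of its underside; length along its y axis.
- pin_stand: Grey stand 50 x 50 x 40 mm, fixed to the worktop, with an upright 13 mm hole in which the locking pin waits. Origin: centre of its underside.
- lock_pin: Locking pin, 70 mm long, 0.08 kg, upright in its stand. Origin: its lower tip; z up its axis. Steel shank 10 mm thick from 0 to 36 mm (first 6 mm tapered to 5 mm), collar 26 mm thick from 36 to 40, red square grip 20 x 20 mm (sides along its x and y) from 40 to 70. In the stand its tip is 4 mm above the worktop, the collar resting on the stand; fully pushed into the jig, 17 mm above it.
Things that resemble listed ones, but are neither listed nor needed, are in the scene too. Leave any orange or yellow look-alike of the lock_pin alone.

How it is judged:
On the way, in this order (a step that is already met when the one before it is completed fails the run):
1. the thicker gauge pin lies in the jig's groove, let go, with the lid still open (y of thick_gauge in the frame of jig_nest between -0.004 and 0.004 m and x of thick_gauge in the frame of jig_nest between -0.01 and 0.01 m and z of thick_gauge in the frame of jig_nest between -0.003 and 0.003 m and angle between the y axis of thick_gauge and the x axis of jig, either way round below 0.1 rad and value of joint jig_lid above 0.9 rad and contact force between the fingers and thick_gauge below 0.05 N), for 0.2 s.
2. the lid is down over the gauge pin (resting on its springs or lower) (y of thick_gauge in the frame of jig_nest between -0.004 and 0.004 m and x of thick_gauge in the frame of jig_nest between -0.01 and 0.01 m and z of thick_gauge in the frame of jig_nest between -0.003 and 0.003 m and angle between the y axis of thick_gauge and the x axis of jig, either way round below 0.1 rad and value of joint jig_lid below 0.15 rad), for 0.2 s.
3. the locking pin has been pushed through the lid into the base (horizontal distance between lock_pin and jig_hole below 0.004 m and z of lock_pin in the frame of jig below 0.02 m and angle between lock_pin's own z axis and vertical below 0.08 rad), for 0.2 s.
At the end, for the whole second after the job is handed in: Fingers (>2 N) hold the locking pin down, its collar presses the lid (>2 N), lid within 0.02 rad of shut; pin upright (0.08 rad), within 4 mm of the hole axis, tip under 20 mm above the worktop; thick gauge in the groove (4 mm across, 10 along, 3 in height, 0.1 rad) (all of step 3 and y of thick_gauge in the frame of jig_nest between -0.004 and 0.004 m and x of thick_gauge in the frame of jig_nest between -0.01 and 0.01 m and z of thick_gauge in the frame of jig_nest between -0.003 and 0.003 m and angle between the y axis of thick_gauge and the x axis of jig, either way round below 0.1 rad and value of joint jig_lid below 0.02 rad and contact force between the fingers and lock_pin above 2 N and contact force between lock_pin and jig_lid above 2 N); the arm keeps its last pose, push and grip.
It fails at once if the thinner gauge pin is moved by more than 20 mm (distance of thin_gauge from where it was at the start of the episode above 0.02 m).
It also fails if it takes over 64 s, if anything falls off the work surface, if the arm or the gripper's body presses on something with over 40 N, if the wrist force passes 120 N, or if a joint passes its speed limit or range.

## Working session

There is one attempt and no reset: what is moved stays moved. The work goes in short steps, Python scripts to look and compute and a shell command to move; the robot and the scene stay as the last step left them, time stands still between calls to the robot, and variables do not carry over. Pictures are saved under pics/ and viewed, at most 10 in all, crops included, and the job is handed in when it is done.

```bash
mkdir -p pics; ls; cat > h.py <<'E'
import cv2,numpy as np
from workcell import status,camera,get_calibration,ticket
from scipy.spatial.transform import Rotation as R
def snap(name,fn):
    o=status.get_obs(); im=camera(name); cv2.imwrite('pics/'+fn,im[:,:,::-1]); return im,o
def cam(name,o=None):
    c=get_calibration(name); K=np.array([[c['fx'],0,c['cx']],[0,c['fy'],c['cy']],[0,0,1]])
    if 'rvec' in c:
        Rm=R.from_rotvec(np.ravel(c['rvec'])).as_matrix(); t=np.ravel(c['tvec'])
    else:
        T=np.eye(4);T[:3,:3]=R.from_quat(o['tool_rot']).as_matrix();T[:3,3]=o['eef_pos']
        M=np.linalg.inv(T@np.array(c['tool_from_camera'])); Rm=M[:3,:3];t=M[:3,3]
    return K,Rm,t
def ray(C,uv,z):
    K,Rm,t=C; d=Rm.T@np.linalg.inv(K)@np.array([uv[0],uv[1],1.]); o=-Rm.T@t
    return o+d*(z-o[2])/d[2]
def proj(C,p):
    K,Rm,t=C; q=K@(Rm@np.array(p,float)+t); return q[:2]/q[2]
E
python3 - <<'E'
from h import *
for n in('scene','top','wrist'):
    im,o=snap(n,n+'0.png')
    C=cam(n,o); print(n,(-C[1].T@C[2]).round(3),C[0][0,0])
print(o)
print(get_calibration('wrist'))
E
```

```text
pics
scene [-0.083  0.526  0.621] 535.6883879850932
top [ 0.396 -0.007  1.087] 437.41842955050373
wrist [ 0.235 -0.447  0.372] 346.8339749310106
{'clock': 0.1, 'joint_pos': array([-1.23400428e+00,  2.41297434e-01,  3.88353229e-03,  1.33520209e+00,
        1.70085087e-06,  1.57080259e+00]), 'joint_vel': array([ 1.92103738e-03, -3.12973051e-03,  3.87703412e-03, -4.31054296e-04,
       -1.10698353e-03,  9.47320141e-05]), 'tau': array([ 4.76061541e-05, -3.73138261e+01,  2.53010291e+01,  1.08674160e-02,
       -3.83860299e-05, -5.14421401e-06]), 'eef_pos': array([ 0.1650479 , -0.47138663,  0.23053144]), 'tool_rot': array([ 9.85854980e-01,  1.67598123e-01, -1.51653101e-04, -8.97102485e-04]), 'ft_force': array([-0.32996705,  0.14721466, -0.04856951]), 'ft_torque': array([ 0.00708746,  0.06475805, -0.00689957]), 'grasp_force': 0.0, 'grip_width': 0.08530878234243908}
{'fx': 346.8339749310106, 'fy': 346.8339749310106, 'cx': 319.5375813770546, 'cy': 243.96245353253042, 'tool_from_camera': array([[-2.44865326e-03, -9.57365139e-01, -2.88870203e-01,
         7.41660387e-02],
       [ 9.99997002e-01, -2.35094183e-03, -6.85207971e-04,
         2.40773758e-04],
       [-2.31228205e-05, -2.88871015e-01,  9.57368025e-01,
        -1.41680059e-01],
       [ 0.00000000e+00,  0.00000000e+00,  0.00000000e+00,
         1.00000000e+00]])}
```

View pics/top0.png

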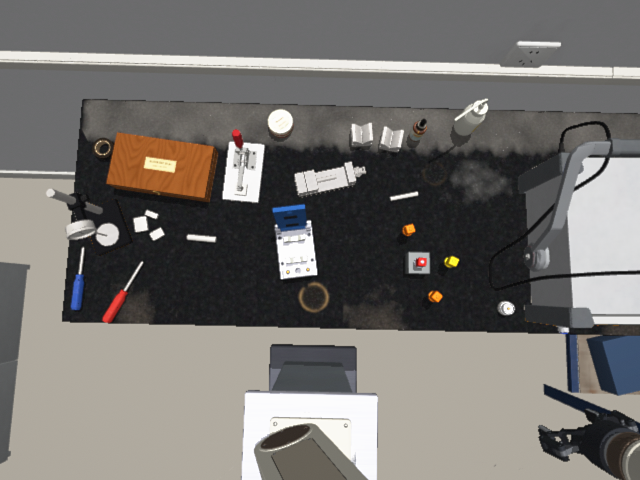

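View pics/scene0.png

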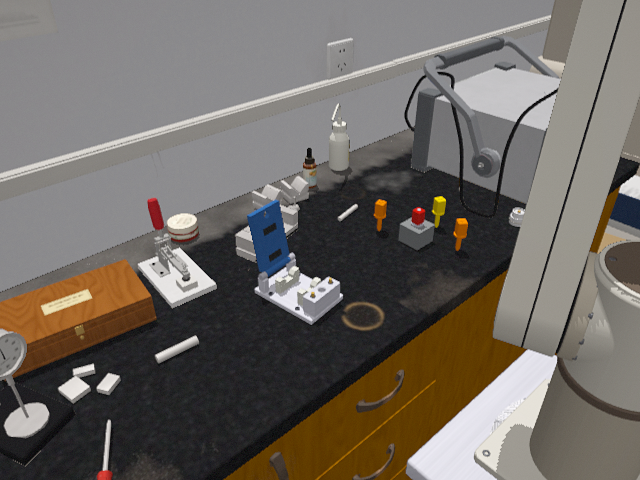

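The top view shows the jig at about (296,250) with its lid at (291,218), gauge pins at (201,238), which looks thicker, and (404,196), and the stand with the red pin at (419,263). Next I'll measure these in both views.

```bash
cat > m1.py <<'E'
from h import *
for n,rois in(('top',{'gA':(180,225,225,250),'gB':(385,185,425,207),'base':(270,215,325,285)}),('scene',{'gA':(148,330,207,368),'gB':(332,200,362,225)})):
    im=cv2.imread(f'pics/{n}0.png'); C=cam(n); hsv=cv2.cvtColor(im,cv2.COLOR_BGR2HSV)
    for k,(a,b,c,d) in rois.items():
        m=((hsv[b:d,a:c,2]>110)&(hsv[b:d,a:c,1]<60)).astype(np.uint8)
        cs=max(cv2.findContours(m,0,1)[0],key=cv2.contourArea)
        r=cv2.minAreaRect(cs); bx=cv2.boxPoints(r)+[a,b]; ctr=np.array(r[0])+[a,b]
        z=.01 if k=='base' else .007
        P=np.array([ray(C,p,z)[:2] for p in bx])
        print(n,k,ctr.round(1),'world',ray(C,ctr,z).round(4),'sides',np.linalg.norm(P-np.roll(P,1,0),axis=1).round(4)); print(P.round(4).tolist())
    for k,lo,hi in(('red',(0,150,90),(6,255,255)),('blue',(105,150,60),(125,255,255))):
        m=cv2.inRange(hsv,lo,hi); nn,_,st,ce=cv2.connectedComponentsWithStats(m)
        for i in range(1,nn):
            if st[i,4]>30: print(n,k,st[i].tolist(),ce[i].round(1),ray(C,ce[i],.06).round(3))
E
python3 m1.py
```

```text
top gA [201.  237.6] world [0.521  0.2823 0.007 ] sides [0.0706 0.0145 0.0707 0.0145]
[[0.5161, 0.3178], [0.5306, 0.3174], [0.5259, 0.2468], [0.5115, 0.2473]]
top gB [403.5 195.6] world [ 0.6407 -0.2208  0.007 ] sides [0.0105 0.0707 0.0105 0.0706]
[[0.6379, -0.1854], [0.6538, -0.2543], [0.6434, -0.2563], [0.6276, -0.1874]]
top base [295.5 249.2] world [0.4979 0.047  0.01  ] sides [0.1376 0.0929 0.1378 0.0915]
[[0.5602, 0.1027], [0.573, 0.0107], [0.4365, -0.008], [0.4241, 0.0826]]
top red [416, 258, 10, 8, 61] [420.3 261.7] [ 0.471 -0.25   0.06 ]
top red [102, 289, 26, 34, 345] [114.2 306.4] [0.35 0.46 0.06]
top blue [272, 204, 35, 27, 649] [289.9 215.9] [0.572 0.06  0.06 ]
top blue [71, 274, 13, 36, 342] [ 77.2 292.4] [0.38  0.548 0.06 ]
scene gA [176.4 348.3] world [0.5196 0.2815 0.007 ] sides [0.0198 0.0727 0.0209 0.0714]
[[0.5313, 0.3149], [0.5279, 0.2423], [0.5076, 0.2473], [0.5118, 0.3185]]
scene gB [347.3 211.8] world [ 0.6377 -0.2194  0.007 ] sides [0.0171 0.0782 0.0184 0.0769]
[[0.6374, -0.1856], [0.6547, -0.2619], [0.638, -0.2544], [0.6215, -0.1792]]
scene red [412, 207, 13, 18, 173] [417.9 215.6] [ 0.469 -0.25   0.06 ]
scene red [97, 470, 16, 10, 130] [104.2 475. ] [0.345 0.467 0.06 ]
scene blue [247, 200, 43, 77, 1894] [268.4 237.7] [0.608 0.024 0.06 ]
```

The pin at (0.5205, 0.282) is 14.5 mm wide, so it is the thick one; the thin one is at (0.640, -0.220). The jig yaw is about 8°. I'll move over the jig for a close look.

```bash
python3 -m creep '[[2,4.3,0.2,0,0,0],[2,4.3,0.2,0,0,0],[2,4.3,0.2,0,0,0],[2,4.3,0.2,0,0,0],[2,4.3,0.2,0,0,0],[2,4.3,0.2,0,0,0],[2,4.3,0.2,0,0,0],[2,4.3,0.2,0,0,0]]'
python3 -m creep '[[1.7,4,0.2,0,0,0],[1.7,4.3,0,0,0,0],[1.7,4.3,0,0,0,0],[1.7,4.3,0,0,0,0],[0,0,0,0,0,0]]'
python3 - <<'E'
from h import *
im,o=snap('wrist','w1.png'); print(o['joint_pos'].round(3),o['eef_pos'].round(4),o['tool_rot'].round(4))
np.save('w1.npy',np.r_[o['eef_pos'],o['tool_rot']])
E
```

```text
clock: 0.95
eef_pos: [0.3254, -0.1261, 0.2474]
tool_rot: [0.986, 0.167, 0.0, 0.0]
ft_force: [1.0, 0.3, 0.4]
grip_width: 0.0854
grasp_force: 0.0
clock: 1.45
eef_pos: [0.3946, 0.0456, 0.249]
tool_rot: [0.985, 0.172, 0.0, -0.001]
ft_force: [-0.9, -0.5, -0.3]
grip_width: 0.0853
grasp_force: 0.0
[ 1.140e-01  2.800e-02 -1.980e-01  1.344e+00  2.000e-03  2.910e+00] [0.3946 0.0456 0.249 ] [ 9.851e-01  1.719e-01  4.000e-04 -8.000e-04]
```

View pics/w1.png

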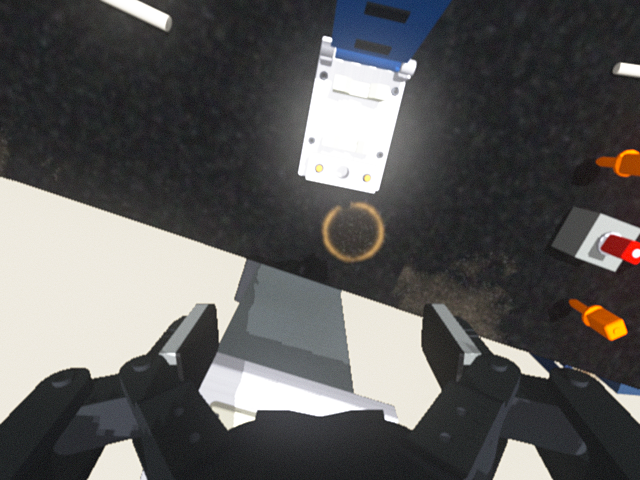

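The wrist view shows the jig: boss hole at about (343,172) between brass bolts (319,168) and (367,178), hinge posts at about (326,55) and (408,70). I'll compute the jig frame from these.

```bash
python3 - <<'E'
from h import *
a=np.load('w1.npy'); o=dict(eef_pos=a[:3],tool_rot=a[3:]); C=cam('wrist',o)
im=cv2.imread('pics/w1.png'); hsv=cv2.cvtColor(im,cv2.COLOR_BGR2HSV)
def comps(m,off,mn=8):
    n,_,st,ce=cv2.connectedComponentsWithStats(m)
    return [(ce[i]+off,st[i,4]) for i in range(1,n) if st[i,4]>mn]
x0,y0,x1,y1=295,150,390,195
s=hsv[y0:y1,x0:x1]
b=[(c,n) for c,n in comps(cv2.inRange(s,(15,100,80),(35,255,255)),[x0,y0])]
for c,n in b: print('brass',c.round(1),n,ray(C,c,.043).round(4))
g=cv2.inRange(s,(0,0,60),(180,70,215)); 
for c,n in comps(g,[x0,y0],15): print('grey',c.round(1),n,ray(C,c,.043).round(4))
m=cv2.inRange(hsv[30:200,280:430],(0,0,150),(180,60,255))
cs=max(cv2.findContours(m,0,1)[0],key=cv2.contourArea)+[280,30]
ap=cv2.approxPolyDP(cs,4,True)[:,0]
for p in ap: print(p,'z10',ray(C,p,.010)[:2].round(4),'z43',ray(C,p,.043)[:2].round(4))
for p in((324,75),(395,91),(312,141),(380,155)): print('basehole',p,ray(C,p,.01)[:2].round(4))
E
```

```text
brass [318.5 168.1] 25 [0.4387 0.0627 0.043 ]
brass [366.5 177.8] 28 [0.4458 0.0148 0.043 ]
grey [335.5 182.9] 1224 [0.4308 0.0419 0.043 ]
grey [379.5 154.6] 31 [0.4708 0.0112 0.043 ]
grey [345.9 174.3] 21 [0.4421 0.0352 0.043 ]
[323  36] z10 [0.5561 0.1   ] z43 [0.5482 0.0975]
[298 174] z10 [0.4229 0.0807] z43 [0.4265 0.0798]
[374 193] z10 [ 0.4315 -0.0044] z43 [0.4344 0.0021]
[404  80] z10 [0.5467 0.0102] z43 [0.5396 0.0155]
[416  62] z10 [0.5657 0.0056] z43 [0.5569 0.0112]
[410  59] z10 [0.5661 0.0123] z43 [0.5573 0.0173]
[395  73] z10 [0.5496 0.0213] z43 [0.5422 0.0255]
[334  56] z10 [0.5434 0.0839] z43 [0.5365 0.0827]
[332  39] z10 [0.5567 0.0909] z43 [0.5487 0.0891]
basehole (324, 75) [0.524  0.0874]
basehole (395, 91) [0.5343 0.0147]
basehole (312, 141) [0.4603 0.0778]
basehole (380, 155) [0.4711 0.0049]
```

```bash
python3 -m creep '[[1.57,2.95,-1.5,0,0,8.3],[1.57,2.95,-1.5,0,0,8.3],[1.57,2.95,-1.5,0,0,8.3],[1.57,2.95,-1.5,0,0,8.3],[1.57,2.95,-1.5,0,0,8.3],[1.57,2.95,-1.5,0,0,8.3],[1.57,2.95,-1.5,0,0,8.3],[1.57,2.95,-1.5,0,0,8.3]]'
python3 -m creep '[[0,0,0,0,0,0],[0,0,0,0,0,0]]'
cat > m2.py <<'E'
from h import *
im,o=snap('wrist','w2.png'); C=cam('wrist',o); Q=R.from_quat(o['tool_rot']).as_matrix()
print(o['joint_pos'].round(3),o['eef_pos'].round(4),'closing yaw',np.degrees(np.arctan2(Q[1,1],Q[0,1])).round(2),'toolz',Q[:,2].round(3))
hsv=cv2.cvtColor(im,cv2.COLOR_RGB2HSV); m=cv2.inRange(hsv,(0,0,120),(180,60,255))
u,v=proj(C,[.5205,.282,.007]); print('expected px',u,v)
n,l,st,ce=cv2.connectedComponentsWithStats(m)
i=min((i for i in range(1,n) if st[i,4]>200),key=lambda i:np.hypot(*(ce[i]-[u,v])))
cs=max(cv2.findContours((l==i).astype(np.uint8),0,1)[0],key=cv2.contourArea)
P=np.float32([ray(C,p,.009)[:2] for p in cs[:,0]]); r=cv2.minAreaRect(P*1000); print(r,st[i])
E
python3 m2.py
```

```text
clock: 2.3
eef_pos: [0.5196, 0.2761, 0.1285]
tool_rot: [0.732, 0.681, -0.001, 0.0]
ft_force: [0.6, -1.9, 0.5]
grip_width: 0.0854
grasp_force: 0.0
clock: 2.5
eef_pos: [0.5185, 0.2755, 0.1281]
tool_rot: [0.734, 0.679, -0.002, -0.0]
ft_force: [-0.1, 0.3, 0.9]
grip_width: 0.0858
grasp_force: 0.0
[ 4.890e-01  4.750e-01  7.100e-02  1.170e+00 -1.000e-03  2.137e+00] [0.5185 0.2755 0.1281] closing yaw -4.43 toolz [-0.003 -0.002 -1.   ]
expected px 321.25756452189836 228.56696843873502
((518.4465942382812, 280.560302734375), (71.39285278320312, 12.781285285949707), 85.7917251586914) [ 310  185   18   90 1446]
```

```bash
python3 -m creep '[[0,0.2,-3.5,0,0,0],[0,0.2,-3.5,0,0,0],[0,0.1,-3.5,0,0,0],[0,0,-1.9,0,0,0],[0,0,0,0,0,0]]'
python3 -m creep '[[0,0,0,0,0,0],[0,0,0,0,0,0],[0,0,0,0,0,0],[0,0,0,0,0,0],[0,0,0,0,0,0],[0,0,0,0,0,0],[0,0,0,0,0,0]]' -1
```

```text
clock: 3.05
eef_pos: [0.5165, 0.2791, 0.0033]
tool_rot: [0.734, 0.679, -0.003, -0.001]
ft_force: [0.2, -0.2, 0.0]
grip_width: 0.0853
grasp_force: 0.0
clock: 3.75
eef_pos: [0.5194, 0.2825, 0.0064]
tool_rot: [0.733, 0.68, 0.001, 0.0]
ft_force: [-0.8, -1.0, 5.2]
grip_width: 0.012
grasp_force: 60.4
```

```bash
python3 -m creep '[[0,0,3,0,0,0],[0,0,3,0,0,0],[-0.2,-1.9,3,0,0,8.5],[-0.2,-2,2,0,0,8.5],[-0.2,-2,1,0,0,8.5],[-0.2,-2,0,0,0,8.5],[-0.2,-2,0,0,0,8.5],[-0.2,-2,0,0,0,8.5]]'
python3 -m creep '[[-0.2,-2,0,0,0,8.5],[-0.2,-2,0,0,0,8.5],[-0.2,-2,0,0,0,8.5],[-0.2,-2,0,0,0,8.5],[-0.2,-2,0,0,0,8.5],[-0.2,-1.7,0,0,0,8.5],[0,0,0,0,0,0],[0,0,0,0,0,0]]'
python3 - <<'E'
from h import *
im,o=snap('wrist','w3.png'); np.save('w3.npy',np.r_[o['eef_pos'],o['tool_rot']])
Q=R.from_quat(o['tool_rot']).as_matrix()
print(o['joint_pos'].round(3),o['eef_pos'].round(4),'closing yaw',np.degrees(np.arctan2(Q[1,1],Q[0,1])).round(2),'toolz',Q[:,2].round(3),o['grip_width'])
snap('scene','s3.png')
E
```

```text
clock: 4.55
eef_pos: [0.5064, 0.1624, 0.1252]
tool_rot: [0.366, 0.931, -0.0, -0.0]
ft_force: [0.1, 0.6, -0.6]
grip_width: 0.0119
grasp_force: 59.7
clock: 5.35
eef_pos: [0.4947, 0.0461, 0.1251]
tool_rot: [-0.066, 0.998, 0.0, -0.0]
ft_force: [0.0, 0.0, -0.4]
grip_width: 0.012
grasp_force: 59.7
[ 0.093  0.308 -0.192  1.071  0.    -0.039] [0.4947 0.0461 0.1251] closing yaw 97.52 toolz [-0.  0. -1.] 0.012017071796460603
```

View pics/w3.png

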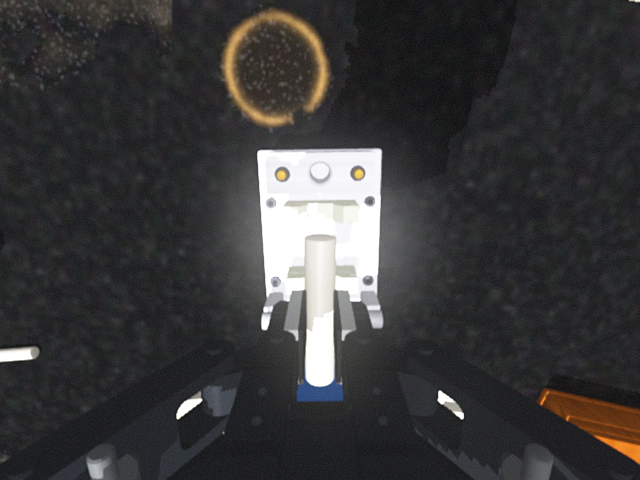

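The view shows the boss hole at (320,172), brass bolts (281,174) and (358,173), base bolts around (271,203), (370,201), (276,282), (368,281), and the held pin running from (320,236) to (320,385). I'll compute the correction.

```bash
cat > m3.py <<'E'
from h import *
a=np.load('w3.npy'); o=dict(eef_pos=a[:3],tool_rot=a[3:]); C=cam('wrist',o)
im=cv2.imread('pics/w3.png'); hsv=cv2.cvtColor(im,cv2.COLOR_BGR2HSV)
m=cv2.inRange(hsv[150:200,255:385],(12,90,80),(35,255,255)); n,_,st,ce=cv2.connectedComponentsWithStats(m)
B=[ray(C,ce[i]+[255,150],.043)[:2] for i in range(1,n) if st[i,4]>15]; print('brass',np.round(B,4).tolist())
g=cv2.cvtColor(im,cv2.COLOR_BGR2GRAY)
bh=[]
for (u,v) in((271,203),(370,201),(276,282),(368,281)):
    w=255-g[v-7:v+8,u-7:u+8].astype(float); w=np.clip(w-130,0,None); yy,xx=np.mgrid[-7:8,-7:8]
    p=(u+(w*xx).sum()/w.sum(),v+(w*yy).sum()/w.sum()); bh.append(ray(C,p,.01)[:2]); print('bolt',np.round(p,1),bh[-1].round(4))
bh=np.array(bh); d=(bh[2]+bh[3]-bh[0]-bh[1]); print('bolt centre',bh.mean(0).round(4),'yaw',np.degrees(np.arctan2(d[1],d[0])))
d=max(B,key=lambda p:p[1])-min(B,key=lambda p:p[1]); print('brass mid',np.mean(B,0).round(4),'yaw',np.degrees(np.arctan2(-d[0],d[1])))
for p in((320,172),): print('hole',ray(C,p,.043)[:2].round(4))
for v in(250,270,290,310,330,350,370):
    row=hsv[v]; x=[u for u in range(290,352) if row[u,2]>90 and row[u,1]<70]; gr=g[v,285:356]
    print(v,gr[::3].tolist())
print('near end',ray(C,(320,236),.132)[:2].round(4),'far end',ray(C,(320,385),.132)[:2].round(4))
E
python3 m3.py
```

```text
brass [[0.4398, 0.0635], [0.4468, 0.0149]]
bolt [nan nan] [nan nan]
bolt [369.8 201.2] [0.4613 0.0793]
bolt [nan nan] [nan nan]
bolt [368.1 281. ] [0.5249 0.0889]
bolt centre [nan nan] yaw nan
brass mid [0.4433 0.0392] yaw 8.177174381791772
hole [0.442  0.0393]
250 [255, 255, 255, 255, 255, 255, 255, 214, 228, 234, 239, 248, 248, 243, 237, 232, 223, 255, 255, 255, 255, 255, 255, 255]
270 [255, 239, 186, 192, 188, 191, 191, 205, 227, 234, 236, 246, 245, 240, 236, 227, 220, 188, 194, 188, 187, 191, 190, 191]
290 [249, 255, 255, 236, 235, 212, 157, 180, 221, 229, 233, 243, 242, 233, 231, 225, 189, 158, 205, 204, 235, 255, 255, 255]
310 [76, 143, 144, 144, 147, 110, 86, 139, 217, 226, 233, 241, 236, 232, 227, 222, 180, 87, 105, 147, 146, 145, 136, 79]
330 [117, 158, 191, 193, 177, 80, 72, 171, 231, 240, 255, 255, 255, 255, 254, 253, 168, 73, 83, 179, 193, 194, 168, 122]
350 [60, 59, 59, 61, 63, 76, 62, 249, 254, 255, 255, 255, 255, 255, 254, 253, 239, 69, 82, 66, 64, 66, 67, 66]
370 [51, 51, 54, 53, 56, 71, 66, 248, 254, 255, 255, 255, 255, 255, 255, 252, 227, 62, 73, 53, 58, 60, 55, 56]
near end [0.4595 0.0415] far end [0.5303 0.0507]m3.py:10: RuntimeWarning: invalid value encountered in scalar divide
  p=(u+(w*xx).sum()/w.sum(),v+(w*yy).sum()/w.sum()); bh.append(ray(C,p,.01)[:2]); print('bolt',np.round(p,1),bh[-1].round(4))
```

```bash
python3 -m creep '[[0.18,0.08,-2,0,0,0.7],[0,0,-3,0,0,0],[0,0,-2.2,0,0,0],[0,0,-1,0,0,0],[0,0,-0.8,0,0,0],[0,0,-0.2,0,0,0],[0,0,0,0,0,0]]'
```

```text
clock: 6.15
eef_pos: [0.4972, 0.0471, 0.0338]
tool_rot: [-0.073, 0.997, 0.0, 0.0]
ft_force: [0.4, 0.2, -0.7]
grip_width: 0.0117
grasp_force: 59.7
```

```bash
python3 -m creep '[[0,0,-0.1,0,0,0],[0,0,0,0,0,0]]'
python3 -m creep '[[0,0,0,0,0,0],[0,0,0,0,0,0],[0,0,0,0,0,0],[0,0,0,0,0,0]]' -0.3
```

```text
clock: 6.35
eef_pos: [0.4973, 0.0469, 0.033]
tool_rot: [-0.073, 0.997, 0.0, 0.001]
ft_force: [-0.2, -0.3, -0.2]
grip_width: 0.0114
grasp_force: 59.7
clock: 6.75
eef_pos: [0.4967, 0.0469, 0.0325]
tool_rot: [-0.073, 0.997, 0.0, 0.0]
ft_force: [-0.2, -0.3, 0.6]
grip_width: 0.0299
grasp_force: 0.0
```

```bash
python3 -m creep '[[0,0,2,0,0,0],[0,0,4,0,0,0],[0,0,5,0,0,0],[-1,0,5,0,0,0],[-1,0,2,0,0,0],[0,0,0,0,0,0],[0,0,0,0,0,0]]'
python3 - <<'E'
from h import *
im,o=snap('wrist','w4.png'); np.save('w4.npy',np.r_[o['eef_pos'],o['tool_rot']])
Q=R.from_quat(o['tool_rot']).as_matrix()
print(o['joint_pos'].round(3),o['eef_pos'].round(4),'closing yaw',np.degrees(np.arctan2(Q[1,1],Q[0,1])).round(2))
s,_=snap('scene','s4.png')
cv2.imwrite('pics/v4.png',np.hstack([im[60:480,140:540],cv2.resize(s[150:350,200:390],(400,420))])[:,:,::-1])
E
```

```text
clock: 7.45
eef_pos: [0.4769, 0.0469, 0.2113]
tool_rot: [-0.073, 0.997, -0.0, 0.0]
ft_force: [1.2, 0.1, -1.3]
grip_width: 0.0299
grasp_force: 0.0
[ 0.098  0.209 -0.089  1.272 -0.    -0.049] [0.4769 0.0469 0.2113] closing yaw 98.4
```

View pics/v4.png

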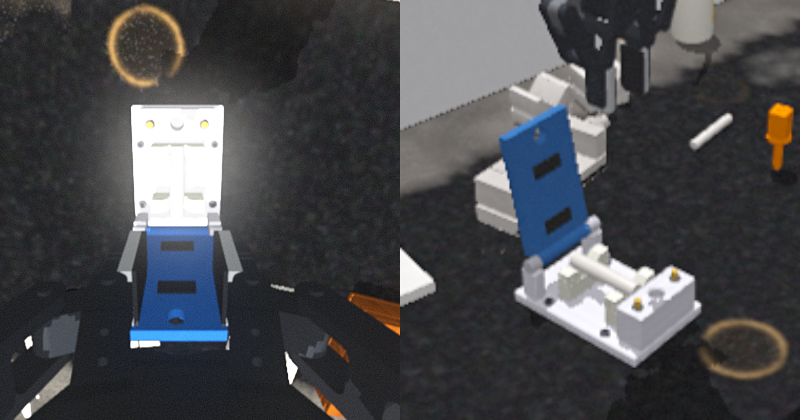

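The gauge lies in the groove, and the lid is open with its hole near the wrist-picture position (316,376). Next I'll go over the lid with the fingers shut and descend behind it.

```bash
python3 -m creep '[[3.6,0.45,0,0,0,0],[3.6,0.45,0,0,0,0],[3.6,0.45,0,0,0,0],[3.6,0.45,0,0,0,0],[0,0,-3,0,0,0],[0,0,-3,0,0,0],[0,0,-2.6,0,0,0],[0,0,0,0,0,0]]' -1
python3 -m creep '[[-1.5,-0.21,0,0,0,0],[-1.5,-0.21,0,0,0,0],[-1.5,-0.21,0,0,0,0],[-1.5,-0.21,0,0,0,0],[-1.5,-0.21,0,0,0,0],[-1.5,-0.21,0,0,0,0]]'
```

```text
clock: 8.35
eef_pos: [0.6165, 0.0644, 0.1181]
tool_rot: [-0.073, 0.997, -0.0, -0.007]
ft_force: [-0.3, 0.2, -0.2]
grip_width: -0.0001
grasp_force: 0.0
clock: 8.95
eef_pos: [0.531, 0.0523, 0.1261]
tool_rot: [-0.073, 0.997, 0.0, 0.001]
ft_force: [0.7, -0.7, -0.2]
grip_width: 0.0004
grasp_force: 0.3
```

```bash
python3 -m creep '[[-1.5,-0.21,-0.2,0,0,0],[-1.5,-0.21,-0.6,0,0,0],[-1.4,-0.2,-0.8,0,0,0],[-1,-0.15,-0.8,0,0,0],[0,0,0,0,0,0],[0,0,0,0,0,0]]'
python3 - <<'E'
from h import *
s,_=snap('scene','s5.png'); print(status.get_obs()['eef_pos'])
cv2.imwrite('pics/v5.png',cv2.resize(s[150:350,180:400],(660,600))[:,:,::-1])
E
```

```text
clock: 9.55
eef_pos: [0.4775, 0.0446, 0.102]
tool_rot: [-0.073, 0.997, 0.0, 0.001]
ft_force: [-0.1, 0.2, 0.5]
grip_width: -0.0001
grasp_force: 0.0
[0.47805982 0.04470791 0.10213113]
```

View pics/v5.png

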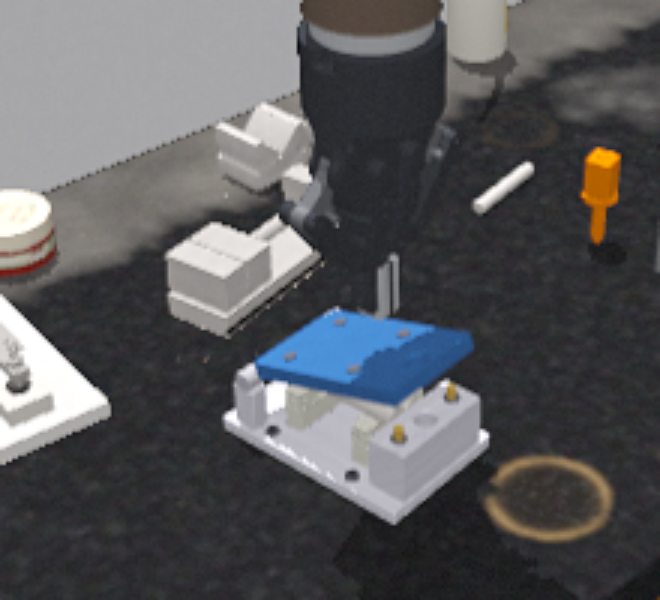

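The lid is coming down towards the boss, though I can't tell whether it has settled. I'll move towards the stand and check both.

```bash
python3 -m creep '[[0,0,3,0,0,0],[0.3,-4.2,4,0,0,0],[0.3,-4.2,3,0,0,0],[0.3,-4.2,0,0,0,0],[0.3,-4.2,0,0,0,0],[0.3,-4.2,0,0,0,0],[0.3,-4.2,0,0,0,0],[0.3,-4.2,0,0,0,0]]' 0.1
python3 -m creep '[[0,0,0,0,0,0],[0,0,0,0,0,0]]'
python3 - <<'E'
from h import *
im,o=snap('wrist','w6.png'); np.save('w6.npy',np.r_[o['eef_pos'],o['tool_rot']])
print(o['joint_pos'].round(3),o['eef_pos'].round(4))
s,_=snap('scene','s6.png')
cv2.imwrite('pics/v6.png',np.hstack([im[0:480,100:540],cv2.resize(s[190:350,230:350],(360,480))])[:,:,::-1])
E
```

```text
clock: 10.4
eef_pos: [0.4983, -0.2444, 0.1957]
tool_rot: [-0.073, 0.997, -0.0, 0.001]
ft_force: [0.1, 0.4, -0.3]
grip_width: 0.0473
grasp_force: 0.0
clock: 10.6
eef_pos: [0.4977, -0.2434, 0.1949]
tool_rot: [-0.072, 0.997, 0.0, 0.0]
ft_force: [0.1, 0.9, 0.6]
grip_width: 0.0467
grasp_force: 0.0
[-0.455  0.365  0.081  1.287  0.    -0.599] [ 0.4977 -0.2434  0.1949]
```

View pics/v6.png

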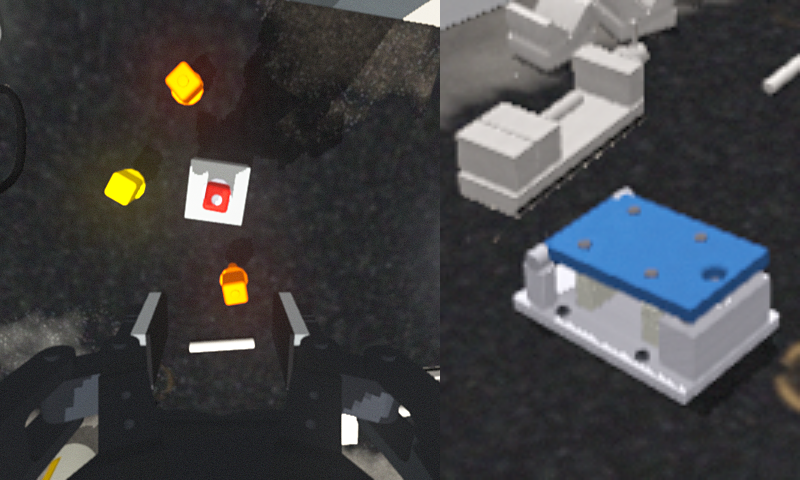

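The lid is down, resting ajar on its springs. The red pin is at about wrist (317,197) in its stand, with the decoys at (285,83), (225,186) and (334,285). I'll measure its axis and yaw.

```bash
python3 - <<'E'
from h import *
a=np.load('w6.npy'); o=dict(eef_pos=a[:3],tool_rot=a[3:]); C=cam('wrist',o)
im=cv2.imread('pics/w6.png'); hsv=cv2.cvtColor(im,cv2.COLOR_BGR2HSV)
sub=hsv[150:240,270:370]
m=cv2.inRange(sub,(0,120,60),(6,255,255))|cv2.inRange(sub,(172,120,60),(180,255,255))
cs=max(cv2.findContours(m,0,1)[0],key=cv2.contourArea)[:,0]+[270,150]
hull=cv2.convexHull(cs); print('poly',cv2.approxPolyDP(hull,2,True)[:,0].tolist())
P=np.float32([ray(C,p,.074)[:2] for p in cs])*1000; r=cv2.minAreaRect(P); print('all red',r)
g=im[175:215,300:335,2]; print(g[::3,::2])
w=cv2.inRange(sub,(0,0,150),(180,90,255)); n,_,st,ce=cv2.connectedComponentsWithStats(w)
for i in range(1,n):
    if st[i,4]>10: print('white',(ce[i]+[270,150]).round(1),st[i].tolist(),ray(C,ce[i]+[270,150],.074)[:2].round(4),ray(C,ce[i]+[270,150],.04)[:2].round(4))
cs=max(cv2.findContours((w|m),0,1)[0],key=cv2.contourArea)[:,0]+[270,150]
for p in cv2.approxPolyDP(cv2.convexHull(cs),3,True)[:,0]: print('stand',p,ray(C,p,.04)[:2].round(4),ray(C,p,0)[:2].round(4))
T=cam('top'); S=cam('scene'); print('exp top px of (.47,-.25,.074)',proj(T,[.47,-.25,.074]),proj(S,[.47,-.25,.059]), 'wrist',proj(C,[.47,-.25,.074]))
E
```

```text
poly [[308, 182], [329, 187], [325, 211], [303, 207]]
all red ((467.402099609375, -250.2761688232422), (18.73182487487793, 21.418014526367188), 86.50948333740234)
[[238 237 251 252 204 167 166 163 166 162 170 160 162 167 164 166 167 160]
 [249 249 249 249 173 160 162 177 192 174 164 162 163 169 170 165 163 171]
 [249 249 249 250 162 184 197 209 221 232 233 234 218 166 159 163 164 195]
 [249 249 241 241 166 176 167 166 154 159 160 164 172 186 180 164 162 223]
 [249 249 255 227 231 237 235 231 228 217 200 188 179 163 163 159 160 248]
 [249 254 255 217 238 241 243 243 242 243 239 246 255 254 241 220 166 249]
 [248 255 252 223 239 242 240 241 241 241 254 255 255 255 255 240 190 251]
 [250 254 237 228 240 240 227 223 229 227 255 255 255 255 255 254 214 249]
 [250 246 253 249 240 239 222 224 226 245 255 255 255 255 255 249 248 249]
 [250 243 255 252 238 239 222 209 255 255 255 255 255 255 247 247 248 248]
 [250 245 255 255 255 255 255 255 255 255 255 255 255 255 240 248 249 249]
 [250 247 255 255 255 255 255 255 255 255 255 255 255 255 244 249 248 248]
 [250 249 248 248 248 248 252 254 254 255 255 255 255 249 247 248 247 248]
 [248 249 249 249 248 249 249 248 249 249 247 248 248 248 249 247 249 248]]
white [316.4 191.2] [14, 10, 67, 66, 2772] [ 0.4631 -0.251 ] [ 0.4679 -0.2507]
white [316.5 199.6] [42, 45, 10, 11, 88] [ 0.4694 -0.25  ] [ 0.4751 -0.2495]
stand [292 160] [ 0.4451 -0.2743] [ 0.4477 -0.2771]
stand [350 169] [ 0.4455 -0.2253] [ 0.4482 -0.2215]
stand [340 225] [ 0.4944 -0.226 ] [ 0.5036 -0.2222]
stand [284 216] [ 0.4933 -0.2756] [ 0.5024 -0.2785]
exp top px of (.47,-.25,.074) [421.68633442 261.73711503] [417.53951321 215.74172893] wrist [316.4462428  200.38498427]
```

```bash
python3 -m creep '[[-1.4,-0.34,-2,0,0,-4.7],[-1.4,-0.34,-2,0,0,-4.7],[0,0,-3,0,0,0],[0,0,-3,0,0,0],[0,0,-2.5,0,0,0],[0,0,-1.8,0,0,0],[0,0,0,0,0,0]]'
python3 -m creep '[[0,0,0,0,0,0]]'
```

```text
clock: 11.4
eef_pos: [0.4675, -0.2463, 0.0495]
tool_rot: [0.007, 1.0, 0.001, -0.003]
ft_force: [-0.8, 1.2, 0.3]
grip_width: 0.0471
grasp_force: 0.0
clock: 11.5
eef_pos: [0.4697, -0.248, 0.0523]
tool_rot: [0.008, 1.0, 0.0, -0.0]
ft_force: [0.2, -0.7, 0.4]
grip_width: 0.0471
grasp_force: 0.0
```

```bash
python3 -m creep '[[0,-0.1,0,0,0,0],[0,0,0,0,0,0],[0,0,0,0,0,0],[0,0,0,0,0,0],[0,0,0,0,0,0],[0,0,0,0,0,0]]' -1
python3 - <<'E'
from h import *
for k in('wrist',):
    im,o=snap(k,'w7.png'); Q=R.from_quat(o['tool_rot']).as_matrix(); print(o['eef_pos'].round(4),Q[:,2].round(3),np.degrees(np.arctan2(Q[1,1],Q[0,1])),o['grip_width'],o['ft_force'],o['ft_torque'])
E
```

```text
clock: 12.1
eef_pos: [0.4707, -0.2506, 0.0536]
tool_rot: [0.009, 1.0, -0.001, 0.002]
ft_force: [0.0, 1.1, 7.2]
grip_width: 0.0187
grasp_force: 59.9
[ 0.4707 -0.2506  0.0536] [ 0.004 -0.001 -1.   ] 88.9941252327134 0.018724124221761503 [0.01441988 1.06524797 7.18145154] [ 0.21607546 -0.0066221  -0.00972482]
```

```bash
python3 -m creep '[[0,0,2,0,0,0],[0,0,4.5,0,0,0],[0,0,4.3,0,0,0],[-0.4,4.1,0,0,0,0],[-0.4,4.1,0,0,0,0],[-0.4,4.1,0,0,0,0],[-0.4,4.1,0,0,0,0],[-0.4,4.1,0,0,0,0]]'
python3 -m creep '[[-0.4,4.1,0,0,0,0],[-0.4,4.3,0,0,0,0],[0,0,0,0,0,0],[0,0,0,0,0,0]]'
python3 - <<'E'
from h import *
im,o=snap('wrist','w8.png'); np.save('w8.npy',np.r_[o['eef_pos'],o['tool_rot']]); Q=R.from_quat(o['tool_rot']).as_matrix(); print(o['eef_pos'].round(4),Q[:,2].round(3),o['grip_width'],o['ft_force'])
C=cam('wrist',o)
for p in([.4433,.0392,.06],[.4433,.0392,.053],list(o['eef_pos']-[0,0,.0496])): print(proj(C,p).round(1))
s,_=snap('scene','s8.png'); snap('top','t8.png')
cv2.imwrite('pics/v8.png',np.hstack([im[100:480,160:480],cv2.resize(s[190:350,230:390],(380,380))])[:,:,::-1])
E
```

```text
clock: 12.95
eef_pos: [0.4488, -0.0437, 0.16]
tool_rot: [0.009, 1.0, -0.0, 0.0]
ft_force: [1.1, 1.2, -0.5]
grip_width: 0.0189
grasp_force: 59.8
clock: 13.35
eef_pos: [0.4411, 0.0398, 0.1599]
tool_rot: [0.007, 1.0, -0.0, 0.0]
ft_force: [0.1, -1.0, -0.3]
grip_width: 0.019
grasp_force: 59.9
[0.4411 0.0398 0.1599] [ 0.    -0.001 -1.   ] 0.018951637768629508 [ 0.10844235 -0.98585403 -0.29052698]
[319.2 246.9]
[319.2 244.2]
[319.9 268.7]
```

View pics/v8.png

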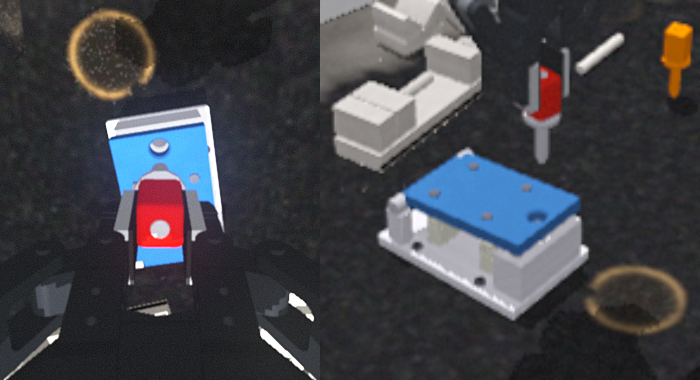

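The wrist view shows the lid hole at about (319,246) and the pin tip at about (319,267), close to the prediction. I'll refine the offset.

```bash
python3 - <<'E'
from h import *
a=np.load('w8.npy'); o=dict(eef_pos=a[:3],tool_rot=a[3:]); C=cam('wrist',o)
im=cv2.imread('pics/w8.png'); hsv=cv2.cvtColor(im,cv2.COLOR_BGR2HSV)
blue=cv2.inRange(hsv,(100,110,40),(125,255,255)); nb=255-blue
x0,y0,x1,y1=300,230,340,285
n,l,st,ce=cv2.connectedComponentsWithStats(nb[y0:y1,x0:x1])
for i in range(1,n):
    if st[i,4]>20: print(st[i].tolist(),(ce[i]+[x0,y0]).round(1))
print('\n'.join(''.join('#' if v else '.' for v in r) for r in nb[y0:y1:1,x0:x1]))
top=cv2.inRange(cv2.cvtColor(cv2.imread('pics/t8.png'),cv2.COLOR_BGR2HSV),(100,110,40),(125,255,255))
E
```

```text
[10, 9, 19, 14, 199] [318.9 245.6]
[0, 33, 40, 22, 602] [319.5 276.2]
#############...........................
######..................................
#.......................................
........................................
........................................
........................................
........................................
........................................
........................................
.................######.................
..............##########................
.............#############..............
............###############.............
...........#################............
..........###################...........
..........###################...........
..........##################............
..........##################............
...#.......#################............
............###############.............
............##############..............
..............###########...............
................#######.................
........................................
........................................
.....
[... 524 characters left out ...]
...
............################............
............################............
...........##################...........
..........####################..........
........########################........
......############################......
....################################....
..####################################..
.######################################.
.#######################################
########################################
########################################
########################################
########################################
########################################
########################################
########################################
```

```bash
python3 - <<'E'
from h import *
a=np.load('w8.npy'); o=dict(eef_pos=a[:3],tool_rot=a[3:]); C=cam('wrist',o)
t=ray(C,(319.9,267.3),a[2]-.0496); h=ray(C,(318.9,245.6),.0598)
print('tip',t.round(4),'lid hole',h.round(4),'shut hole',(h[:2]-.0009*np.array([.99,.143])).round(4),'move',(h-t)[:2].round(4)*1000)
S=cam('scene'); print('scene px: tip',proj(S,t).round(1),'hole',proj(S,h).round(1))
# width of hole at that height as height check (14 mm)
print(np.linalg.norm(ray(C,(310,244.5),.0598)-ray(C,(329,244.5),.0598)))
E
```

```text
tip [0.4402 0.0398 0.1103] lid hole [0.4423 0.039  0.0598] shut hole [0.4414 0.0389] move [ 2.1 -0.8]
scene px: tip [322.3 257.5] hole [321.7 281. ]
0.013839468556841419
```

```bash
python3 -m creep '[[0.16,-0.08,-1.5,0,0,0],[0,0,-1.5,0,0,0],[0,0,-1.2,0,0,0],[0,0,-0.6,0,0,0],[0,0,-0.6,0,0,0],[0,0,0,0,0,0],[0,0,0,0,0,0]]'
```

```text
clock: 14.2
eef_pos: [0.4432, 0.0379, 0.1061]
tool_rot: [0.009, 1.0, -0.0, 0.0]
ft_force: [-0.2, 0.3, -0.5]
grip_width: 0.0187
grasp_force: 59.9
```

```bash
python3 -m creep '[[0,0.03,-0.5,0,0,0],[0,0,-0.5,0,0,0],[0,0,-0.3,0,0,0],[0,0,0,0,0,0],[0,0,0,0,0,0]]'
python3 -m creep '[[0,0,-0.4,0,0,0],[0,0,-0.4,0,0,0],[0,0,0,0,0,0]]'
```

```text
clock: 14.7
eef_pos: [0.4431, 0.0386, 0.0927]
tool_rot: [0.009, 1.0, 0.0, 0.0]
ft_force: [2.2, 0.0, -1.6]
grip_width: 0.0189
grasp_force: 59.9
clock: 15.0
eef_pos: [0.443, 0.0386, 0.0844]
tool_rot: [0.009, 1.0, 0.0, 0.0]
ft_force: [1.8, 0.1, -2.1]
grip_width: 0.0187
grasp_force: 59.9
```

```bash
python3 -m creep '[[0.05,0,-0.4,0,0,0],[0,0,-0.4,0,0,0],[0,0,-0.3,0,0,0],[0,0,0,0,0,0]]'
python3 -m creep '[[0,0,-0.3,0,0,0],[0,0,-0.3,0,0,0],[0,0,0,0,0,0],[0,0,0,0,0,0]]'
```

```text
clock: 15.4
eef_pos: [0.443, 0.0385, 0.0734]
tool_rot: [0.009, 1.0, -0.0, -0.0]
ft_force: [-0.8, 1.0, 1.8]
grip_width: 0.0186
grasp_force: 60.3
clock: 15.8
eef_pos: [0.443, 0.0385, 0.0677]
tool_rot: [0.009, 1.0, -0.0, -0.0]
ft_force: [-1.8, 0.4, 3.1]
grip_width: 0.0184
grasp_force: 60.5
```

```bash
python3 -m creep '[[0,0,-0.15,0,0,0],[0,0,0,0,0,0],[0,0,0,0,0,0]]'
python3 -m creep '[[0,0,-0.1,0,0,0],[0,0,0,0,0,0],[0,0,0,0,0,0]]'
python3 -m creep '[[0,0,-0.1,0,0,0],[0,0,0,0,0,0],[0,0,0,0,0,0]]'
```

```text
clock: 16.1
eef_pos: [0.4431, 0.0385, 0.0665]
tool_rot: [0.009, 1.0, -0.0, -0.0]
ft_force: [-2.0, -0.7, 7.9]
grip_width: 0.0186
grasp_force: 61.0
clock: 16.4
eef_pos: [0.4431, 0.0385, 0.0663]
tool_rot: [0.009, 1.0, -0.0, -0.0]
ft_force: [-5.3, -0.9, 13.7]
grip_width: 0.0187
grasp_force: 61.9
clock: 16.7
eef_pos: [0.4431, 0.0385, 0.0661]
tool_rot: [0.009, 1.0, -0.0, 0.0]
ft_force: [-8.1, -0.6, 20.0]
grip_width: 0.0189
grasp_force: 62.8
```

```bash
python3 -m creep '[[-0.05,0,0,0,0,0],[0,0,0,0,0,0],[0,0,0,0,0,0]]'
python3 - <<'E'
from h import *
s,_=snap('scene','s9.png'); o=status.get_obs(); print(o['ft_force'],o['eef_pos'],o['ft_torque'])
cv2.imwrite('pics/v9.png',cv2.resize(s[200:340,240:400],(686,600),interpolation=cv2.INTER_CUBIC)[:,:,::-1])
E
```

```text
clock: 17.0
eef_pos: [0.4431, 0.0385, 0.0662]
tool_rot: [0.009, 1.0, -0.0, 0.001]
ft_force: [-6.7, -0.6, 18.7]
grip_width: 0.0189
grasp_force: 62.6
[-6.62208065 -0.65306496 19.81656959] [0.44310826 0.03848199 0.0661627 ] [-0.1252312   1.49755434 -0.02760524]
```

View pics/v9.png

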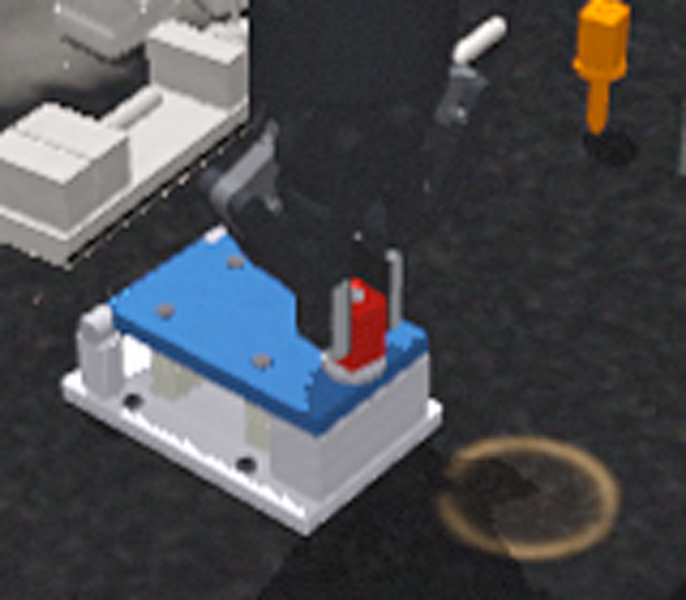

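The lid lies flat on the boss with the pin's collar pressed onto it. The arm is stalled there at about 20 N, with the tip at about 17 mm, so I'll hand it in.

```bash
python3 -c "
from workcell import ticket
print(ticket.job_done())"
```

```text
the job is handed in; nothing more can be done
None
```

I handed the job in at about 17 s on the robot's clock. The thick gauge was laid in the groove and released, and the lid swung down over it. The locking pin is still gripped and pushed down with about 20 N, and the lid looks fully shut in the last picture; no verdict came back.

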